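# Fit the new block, then rock the stuck one out of the block heater

## Robot

A 7-joint arm with a two-finger parallel gripper is mounted at the origin on a cart in front of the work surface, level with it; the furniture and walls round the work are solid. World frame = base frame: x ahead of the robot, y to its left, z up, the work surface at z = 0. Lengths are in m, angles in rad, forces in N, time in s.
With the tool pointing down it reaches from about 0.4 to 0.85 m from the base axis. Payload 10.4 kg.
Tool frame: the origin (TCP) lies on the centre line of the jaws, within the pads' length; the fingertips stand 11 mm ahead of it and the grasp point (between the pads) lies 8 mm behind it (manip.finger_overhang is the distance from the TCP to the fingertips, in m); z points along the fingers, y is the line along which they close (so a half turn about z gives the same grasp; the last joint's range is limited). The gripper opens to 85 mm and grips with 20 to 120 N. Pads are 22 mm wide; open, the fingers measure 114 mm over their backs; the gripper's body (76 mm by 85 mm) begins 54 mm behind the grasp point. The pads swing forward as they close: fully open they stand 13 mm farther back than shut.
Start: joints at [1.143, 0.332, -0.065, 1.46, 0.022, 1.35, -0.088], TCP at [0.246, -0.575, 0.242] pointing down, gripper open.
Joint ranges: [-2.6, 2.6], [-0.5, 2.12], [-1.47, 1.34], [0.16, 2.42], [-1.27, 4.41], [0.06, 2.06], [-2.6, 2.6]. Speed limits (rad/s): [2.22, 2.22, 2.79, 2.79, 3.14, 3.14, 3.14].

## Interface

Orientations are given as a unit quaternion [x, y, z, w].
In Python, from workcell import manip, imaging, workorder gives the robot as it stands.
- The arm moves only by the tool jog_arm, never from a script. Its argument "deltas" is a list of rows, each an object with "gripper": the opening, from 0 (shut) to 1 (fully open); "offset": the shift along the tool's x, y, z in m, a list of three; "rotation": the turn, a rotation vector about the tool's x, y, z in degrees, a list of three. In form: [{"gripper": gripper, "offset": [tx, ty, tz], "rotation": [ax, ay, az]}, ...]. A call has 1 to 20 rows; each row shifts and turns the commanded pose from where the row before left it, along the tool's axes as they then stand; what a row does not reach is not made up. A row lasts 1/10 s, in which the tool goes at most 50 mm and 8.59 degrees, less where a joint would pass 70% of its speed; a pose out of reach is approached as far as the arm can. A call with a gripper value outside its range is refused whole. The fingers move at their own pace and stop on an object; "newtons" is the grip in N (left out, the last holds). Time passes only in rows, so rows that do not move let the fingers close. It gives the time, the measured TCP pose, the force, the opening and the grip force at its end, in the units of the state.
- manip.get_obs(): the state, without advancing time (a new reading comes with each control period).
- imaging.camera(name): name is "scene" or "top" or "wrist"; returns the picture (420x560x3 uint8, blue, green, red); there is no depth.
- imaging.camera_model(name): a dict with "camera_matrix" (3x3 intrinsics, pixels), "k1" (the pictures are not rectified: a ray, as slopes to the right and down, at radius r is drawn at 1 + k1 r^2 times it, then the intrinsics apply), "world_to_cam" (4x4, takes a point from world to camera coordinates); the wrist camera has in their place "hand_eye" (4x4, takes a point from camera to tool coordinates, whose origin is the TCP and whose axes are the flange's). Camera axes: x right, y up, looking along -z (the intrinsics and any distortion apply to the point x, -y, -z); pixel columns grow to the right and rows downward; lengths in m; the calibration is good to about 2 mm. A picture is of the moment at which its call begins: read the wrist's pose just before it. camera_model takes no time and is no camera call.
- workorder.hand_in(): hands the job in; it is judged then, once.
The state is a dict: "clock": time; "joint_pos": joint angles; "joint_velocities": joint speeds; "tau": joint torques, N m; "position": TCP position; "ee_rot": TCP orientation; "ft_force": force on the tool from outside, world axes, zero at the start; "torque": the same for the moment, N m; "grip_width": opening from 0.0 (shut) to 1.0 (fully open); "grasp_force": force on a finger pad.
Only numpy, scipy, OpenCV 4.12 (cv2) and the standard library are available. Lean on these libraries where they do the work, as an engineer would, in place of code of your own. Each camera call takes 0.05 s, during which the arm holds its last target. There are 200 camera calls.

## Task

Change over the blocks of the two-bay block heater: first set the loose block (many small holes) fully home on the pins of the empty bay, its T-handle bar running from clip to clip like the other one, and let it go. Then work the stuck block out by its T-handle: rock it side to side, towards one clip and then the other, leaning it no more than about 15 degrees, since a straight pull would bring the heater up off the bench. Finish while still holding that block upright and motionless over its bay, its underside just clear of the tops of the clips by a few centimetres at most and touching nothing else, with the heater flat on the bench about where it stood and the beaker and open bottle left alone.

Things in the scene. Friction and masses are not known exactly. Their poses are not given: they have to be found in the camera images.
- heater: White two-bay block heater, 2.6 kg, loose on rubber feet, 176 (x) x 240 (y) x 67 mm. Origin: centre of its underside; console with display at -x, y to its left. Bays side by side in y, each an aluminium plate with two steel pins (8 mm thick, 10 mm high, conical tips, 22 mm to -x and +x of the bay's centre) between two dark steel clips (50 mm long, 31 mm high, 70 mm apart in y).
- empty_bay (a point): Centre of the plate of the empty bay (heater's left), 36 mm above the heater's underside, 22 mm to +x and 58 mm to +y of its origin; axes as the heater's. The round plunger noses of its clips (22 mm above the plate) are slack and hardly touch a seated block.
- tight_bay (a point): Centre of the plate of the other bay (58 mm to -y), axes as the heater's. Spring plungers in its clips press on the stuck block's y faces 22 mm above the plate, about 36 N each, 1.5 N/mm; friction holds 19 to 25 N a side, together more than the heater's weight. A side slipped up by a lean stays up, and is free when its lower edge is above the nose (27 mm over the plate).
- new_block_handle (a point): Middle of the grip bar of the loose block's T-handle: black bar 12 (x) x 60 (y) x 16 (z) mm, centre 100 mm above the block's underside, on a 10 mm stem. Aluminium block 70 (x) x 60 (y) x 40 mm, 0.28 to 0.46 kg, twelve 10.5 mm holes on top, two pin holes below (11 mm wide, 14 deep, 22 mm to -x and +x). Axes as the block's; it fits either way round (half turn).
- new_block_foot (a point): Centre of the underside of the loose block; z up, y along its handle bar. It stands on the bench to the left of the heater.
- stuck_block_handle (a point): Middle of the grip bar of the stuck block's T-handle; block and handle as the other in size and weight, but with six 16.5 mm holes on top. Seated, the bar's centre is 136 mm above the bench and the bar lies along the heater's y.
- stuck_block_foot (a point): Centre of the underside of the stuck block; z up, y along its handle bar. It leans about its handle bar's cross direction (x), towards either clip.
- beaker: Glass beaker, 75 x 81 x 92 mm, on the bench to the right of the heater; origin at the centre of its underside. To be left alone.
- open_bottle: Clear bottle without a cap, 70 mm across, 138 mm high, on the bench behind the heater; origin at the centre of its underside. To be left alone.

How it is judged:
On the way, in this order (a step that is already met when the one before it is completed fails the run):
1. the loose block sits home on the pins of the empty bay and is let go, the other block still in place (z of new_block_foot in the frame of empty_bay below 0.004 m and horizontal distance between new_block_foot and empty_bay below 0.005 m and angle between the z axis of new_block_foot and the z axis of empty_bay, either way round below 0.05 rad and angle between the x axis of new_block_foot and the x axis of empty_bay, either way round below 0.15 rad and contact force between the fingers and new_block below 0.2 N and z of stuck_block_foot in the frame of tight_bay below 0.006 m), for 0.2 s.
2. the gripped stuck block is leaned by about 3 degrees or more while it still sits in its bay (z of stuck_block_foot in the frame of tight_bay below 0.02 m and horizontal distance between stuck_block_foot and tight_bay below 0.015 m and angle between the z axis of stuck_block_foot and the z axis of tight_bay, either way round above 0.05 rad and contact force between the fingers and stuck_block above 1 N), for 0.04 s.
At the end, for the whole second after the job is handed in: Stuck block held above its bay: underside 32-120 mm over the plate, within 40 mm sideways, upright within 11 deg, still, touching neither heater nor other block. New block home and let go in the other bay (4 mm height, 5 mm sideways, 3 deg level, 8 deg turn). Heater flat on bench, still (z of new_block_foot in the frame of empty_bay below 0.004 m and horizontal distance between new_block_foot and empty_bay below 0.005 m and angle between the z axis of new_block_foot and the z axis of empty_bay, either way round below 0.05 rad and angle between the x axis of new_block_foot and the x axis of empty_bay, either way round below 0.15 rad and contact force between the fingers and new_block below 0.2 N and contact force between the fingers and stuck_block above 1 N and contact force between stuck_block and heater below 0.3 N and contact force between stuck_block and new_block below 0.3 N and z of stuck_block_foot in the frame of tight_bay between 0.032 and 0.12 m and horizontal distance between stuck_block_foot and tight_bay below 0.04 m and angle between stuck_block_foot's own z axis and vertical below 0.2 rad and linear speed of stuck_block below 0.02 m/s and height (world z) of heater below 0.004 m and angle between heater's own z axis and vertical below 0.03 rad and linear speed of heater below 0.01 m/s); the arm keeps its last pose, push and grip.
It fails at once if the heater is lifted off the bench (origin more than 10 mm up) or tipped by more than 5 degrees (height (world z) of heater above 0.01 m or angle between heater's own z axis and vertical above 0.087 rad).
It fails at once if the stuck block is leaned more than 18 degrees (angle between stuck_block_foot's own z axis and vertical above 0.314 rad).
It fails at once if the heater is dragged more than 60 mm (distance of heater from where it was at the start of the episode above 0.06 m).
It fails at once if the beaker or the open bottle is shifted by more than 30 mm (distance of any of beaker, open_bottle from where it was at the start of the episode above 0.03 m).
It also fails if it takes over 58 s, if anything falls off the work surface, if the arm or the gripper's body presses on something with over 40 N, if the wrist force passes 120 N, or if a joint passes its speed limit or range.

## Working session

There is one attempt and no reset: what is moved stays moved. The work goes in short steps, Python scripts to look and compute and a tool call to move; the robot and the scene stay as the last step left them, time stands still between calls to the robot, and variables do not carry over. Pictures are saved under pics/ and viewed, at most 10 in all, crops included, and the job is handed in when it is done.

Besides the shell and the picture viewer there is one more tool, called after "Call:" as a command line: name --argument value ..., lists and objects as JSON in quotes. jog_arm: Moves the arm, as the interface text tells. Its arguments: {"type":"object","properties":{"deltas":{"type":"array","items":{"type":"object","properties":{"gripper":{"type":"number"},"offset":{"type":"array","items":{"type":"number"}},"rotation":{"type":"array","items":{"type":"number"}}}}},"newtons":{"type":"number"}},"required":["deltas"]}

```bash
mkdir -p pics; cat > h.py <<'E'
import numpy as np, cv2
from scipy.spatial.transform import Rotation as R
from workcell import manip, imaging, workorder
def ray(name,u,v,obs=None):
    m=imaging.camera_model(name); K=np.array(m["camera_matrix"]);k=m["k1"]
    d=np.array([(u-K[0,2])/K[0,0],(v-K[1,2])/K[1,1]]); s=d.copy()
    for _ in range(20): s=d/(1+k*(s@s))
    c=np.array([s[0],-s[1],-1.])
    if "world_to_cam" in m: T=np.linalg.inv(np.array(m["world_to_cam"]))
    else:
        W=np.eye(4);W[:3,:3]=R.from_quat(obs["ee_rot"]).as_matrix();W[:3,3]=obs["position"];T=W@np.array(m["hand_eye"])
    return T[:3,3],T[:3,:3]@c
def onz(name,u,v,z,obs=None):
    o,d=ray(name,u,v,obs);return o+d*(z-o[2])/d[2]
def two(a,b):
    (o,d),(p,e)=a,b
    A=np.c_[d,-e];s=np.linalg.lstsq(A,p-o,rcond=None)[0]
    return (o+d*s[0]+p+e*s[1])/2,np.linalg.norm(o+d*s[0]-p-e*s[1])
E
python3 - <<'E'
from h import *
o=manip.get_obs();print({k:np.round(v,3) for k,v in o.items()})
for n in("scene","top"): cv2.imwrite(f"pics/{n}0.png",cv2.resize(imaging.camera(n),(800,600)))
for n in("scene","top"):print(ray(n,280,210),imaging.camera_model(n)["k1"])
print(imaging.camera_model("wrist"))
E
```

```text
{'clock': np.float64(0.0), 'joint_pos': array([ 1.143,  0.333, -0.065,  1.461,  0.022,  1.35 , -0.088]), 'joint_velocities': array([ 0.001,  0.002,  0.   , -0.001, -0.   , -0.001, -0.002]), 'tau': array([ 1.0000e-03, -6.2545e+01,  4.9000e-02, -3.9159e+01,  1.6000e-02,
        1.0000e-02, -0.0000e+00]), 'position': array([ 0.246, -0.574,  0.242]), 'ee_rot': array([ 0.98 ,  0.201, -0.   , -0.001]), 'ft_force': array([ 0.685, -0.127,  0.307]), 'torque': array([ 0.011, -0.002, -0.013]), 'grasp_force': np.float64(0.0), 'grip_width': np.float64(0.998)}
(array([-0.13703252,  0.65636899,  1.03617268]), array([ 0.52578052, -0.51311358, -0.67844991])) -0.17603812038342911
(array([ 0.35819726, -0.0631117 ,  1.32335544]), array([ 0.20096222, -0.00557332, -0.97963446])) -0.08508300298792108
{'camera_matrix': array([[308.95382428,   0.        , 275.03658744],
       [  0.        , 308.95382428, 214.76330478],
       [  0.        ,   0.        ,   1.        ]]), 'k1': -0.06453356111946695, 'hand_eye': array([[ 3.60877524e-04,  9.52240069e-01,  3.05350162e-01,
         7.82178328e-02],
       [ 9.99999820e-01, -4.90124226e-04,  3.46613431e-04,
         5.07470707e-04],
       [ 4.79718709e-04,  3.05349982e-01, -9.52240074e-01,
        -1.30582965e-01],
       [ 0.00000000e+00,  0.00000000e+00,  0.00000000e+00,
         1.00000000e+00]])}
```

View pics/scene0.png

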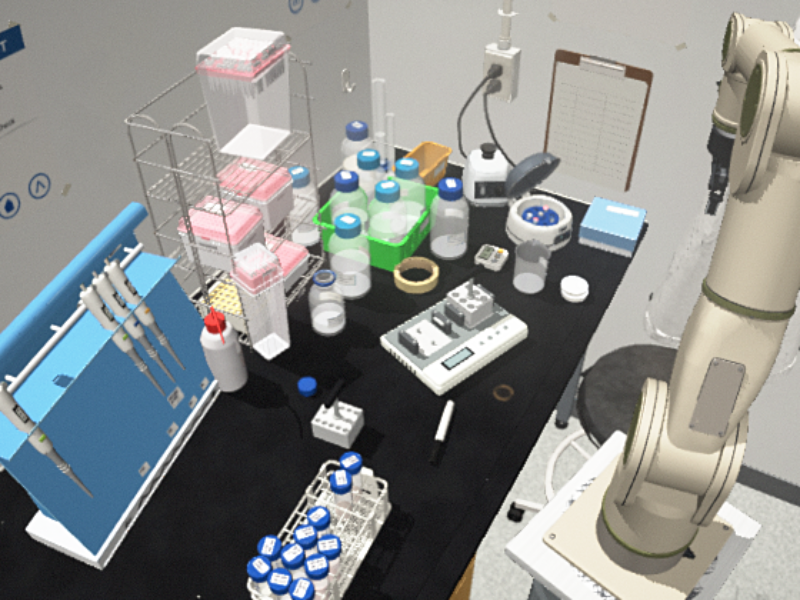

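View pics/top0.png

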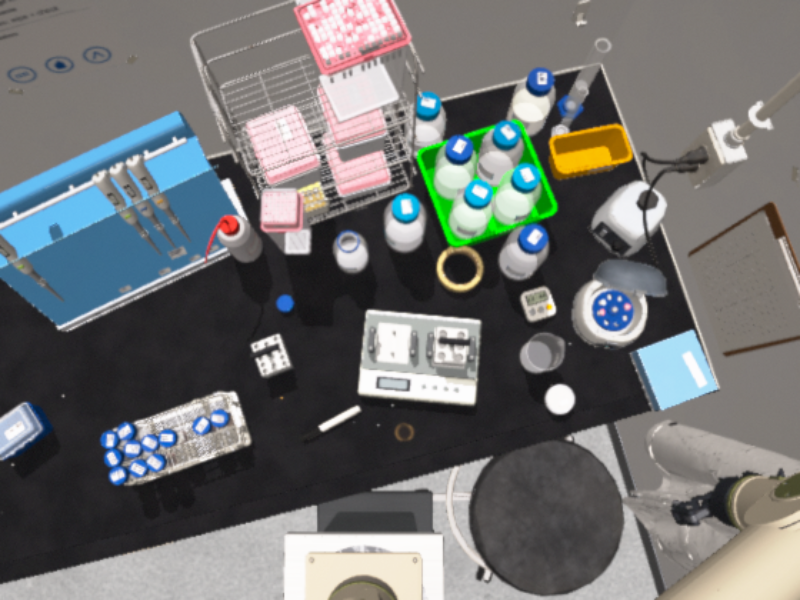

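The scene view shows the loose block left of the heater at about (338,418). In the top view (800x600), the loose block is at about (270,355), the heater body spans (360..482, 312..405), and the stuck handle is at (455,342).

```bash
python3 - <<'E'
from h import *
t=imaging.camera("top"); s=imaging.camera("scene"); cv2.imwrite("pics/t_raw.png",t);cv2.imwrite("pics/s_raw.png",s)
a=cv2.resize(t[205:290,165:345],(800,378),interpolation=cv2.INTER_CUBIC)
b=cv2.resize(s[185:325,210:380],(271,222))
cv2.imwrite("pics/c1.png",a)
def tp(u,v,z): return onz("top",u*.7,v*.7,z).round(3)
print("heater corners z.04",[tp(*p,.04) for p in((366,312),(482,318),(475,405),(360,398))])
print("handle loose z.1",tp(267,350,.1), "stuck",tp(455,342,.136))
E
```

```text
heater corners z.04 [array([ 0.596, -0.   ,  0.04 ]), array([ 0.584, -0.239,  0.04 ]), array([ 0.407, -0.221,  0.04 ]), array([0.421, 0.01 , 0.04 ])]
handle loose z.1 [0.51  0.189 0.1  ] stuck [ 0.521 -0.174  0.136]
```

View pics/c1.png

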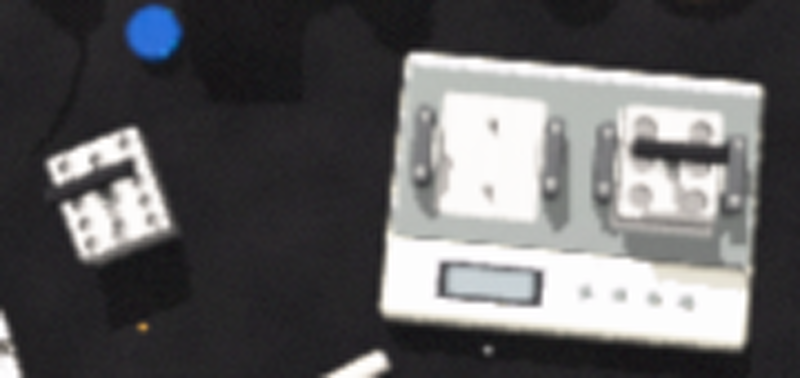

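The crop shows the pins at about (493,125) and (489,190). The loose bar runs from (52,192) to (137,170), and the stuck bar from (632,150) to (728,155).

```bash
python3 - <<'E'
from h import *
def c(x,y,z): return onz("top",165+x/4.444,205+y/4.444,z)
def yaw(p,q): d=p-q; return np.degrees(np.arctan2(d[1],d[0]))
def rep(n,p,q): print(n,((p+q)/2).round(4),"dir",yaw(p,q).round(1),np.linalg.norm(p-q).round(3))
rep("pins",c(493,125,.045),c(489,190,.045))
rep("loosebar",c(52,192,.106),c(137,170,.106))
rep("stuckbar",c(632,150,.142),c(728,155,.142))
rep("heater front edge",c(382,318,.036),c(743,348,.036))
rep("back edge",c(406,55,.036),c(763,87,.036))
for p in [(48,158),(133,128),(175,232),(92,262)]: print(c(*p,.04).round(3))
o=manip.get_obs();print(R.from_quat(o["ee_rot"]).as_matrix().round(3))
E
```

```text
pins [ 0.5304 -0.0573  0.045 ] dir -3.4 0.043
loosebar [0.507  0.1891 0.106 ] dir 104.8 0.055
stuckbar [ 0.5204 -0.1718  0.142 ] dir 87.0 0.058
heater front edge [ 0.417  -0.1036  0.036 ] dir 85.3 0.234
back edge [ 0.5893 -0.119   0.036 ] dir 84.8 0.238
[0.53  0.234 0.04 ]
[0.55  0.179 0.04 ]
[0.482 0.149 0.04 ]
[0.462 0.202 0.04 ]
[[ 0.919  0.394 -0.   ]
 [ 0.394 -0.919  0.001]
 [-0.    -0.001 -1.   ]]
```

Call:
jog_arm --deltas '[{"gripper": 1,"offset": [0.022,-0.003,0],"rotation": [0,0,-2.4]},{"gripper": 1,"offset": [0.044,-0.004,0],"rotation": [0,0,-4.4]},{"gripper": 1,"offset": [0.045,-0.004,0],"rotation": [0,0,-4.4]},{"gripper": 1,"offset": [0.045,-0.004,0],"rotation": [0,0,-4.4]},{"gripper": 1,"offset": [0.045,-0.004,0],"rotation": [0,0,-4.4]},{"gripper": 1,"offset": [0.045,-0.004,0],"rotation": [0,0,-4.4]},{"gripper": 1,"offset": [0.045,-0.004,0],"rotation": [0,0,-4.4]},{"gripper": 1,"offset": [0.045,-0.004,0],"rotation": [0,0,-4.4]},{"gripper": 1,"offset": [0.045,-0.004,0],"rotation": [0,0,-4.4]},{"gripper": 1,"offset": [0.045,-0.004,0],"rotation": [0,0,-4.4]},{"gripper": 1,"offset": [0.045,-0.004,0],"rotation": [0,0,-4.4]},{"gripper": 1,"offset": [0.045,-0.004,0],"rotation": [0,0,-4.4]},{"gripper": 1,"offset": [0.045,-0.004,0],"rotation": [0,0,-4.4]},{"gripper": 1,"offset": [0.045,-0.004,0],"rotation": [0,0,-4.4]},{"gripper": 1,"offset": [0.045,-0.004,0],"rotation": [0,0,-4.4]},{"gripper": 1,"offset": [0.045,-0.004,0],"rotation": [0,0,-4.4]},{"gripper": 1,"offset": [0.045,-0.004,0],"rotation": [0,0,-4.4]},{"gripper": 1,"offset": [0.045,-0.004,0],"rotation": [0,0,-4.4]},{"gripper": 1,"offset": [0.045,-0.004,0],"rotation": [0,0,-4.4]},{"gripper": 1,"offset": [0.022,-0.004,0],"rotation": [0,0,-2.4]}]'

```text
clock: 2.2
position: [0.533, 0.1582, 0.2426]
ee_rot: [0.59, 0.808, 0.001, -0.0]
ft_force: [0.8, 0.2, 0.7]
grip_width: 0.998
grasp_force: 0.0
```

Call:
jog_arm --deltas '[{"gripper": 1,"offset": [0.019,-0.0075,0],"rotation": [0,0,0]},{"gripper": 1,"offset": [0.019,-0.0075,0],"rotation": [0,0,0]},{"gripper": 1,"offset": [0,0,0],"rotation": [0,0,0]}]'

```text
clock: 2.5
position: [0.5077, 0.1864, 0.2425]
ee_rot: [0.593, 0.805, 0.0, 0.0]
ft_force: [-0.5, -0.2, -0.4]
grip_width: 1.004
grasp_force: 0.0
```

```bash
python3 - <<'E'
from h import *
o=manip.get_obs();print(o["position"].round(4),np.array(o["ee_rot"]).round(4))
im=imaging.camera("wrist");cv2.imwrite("pics/w1.png",im)
np.save("o1.npy",np.r_[o["position"],o["ee_rot"]])
E
```

```text
[0.5077 0.1864 0.2425] [5.928e-01 8.054e-01 0.000e+00 1.000e-04]
```

View pics/w1.png

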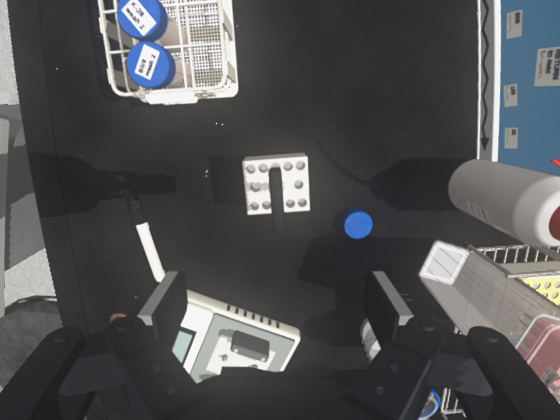

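The wrist view shows the loose block's top with corners near (244,156), (308,153), (311,211) and (248,214). The bar runs from (275,167) to (279,230).

```bash
python3 - <<'E'
from h import *
a=np.load("o1.npy");o=dict(position=a[:3],ee_rot=a[3:])
M=R.from_quat(a[3:]).as_matrix()
c=[onz("wrist",u,v,.04,o) for u,v in((244,156),(308,153),(311,211),(248,214))]
m=np.mean(c,0);print("block",m.round(4))
ex=(c[1]-c[0]+c[2]-c[3])/2;ey=(c[0]-c[3]+c[1]-c[2])/2
for e in(ex,ey):print(np.degrees(np.arctan2(e[1],e[0])).round(1),np.linalg.norm(e).round(4))
p,q=onz("wrist",275,167,.108,o),onz("wrist",279,230,.108,o);d=p-q
print("bar",((p+q)/2).round(4),np.degrees(np.arctan2(d[1],d[0])).round(1),np.linalg.norm(d).round(4))
print("tooly",np.degrees(np.arctan2(M[1,1],M[0,1])).round(1))
for t in(m,(p+q)/2):print((M.T@(t-a[:3])).round(4))
E
```

```text
block [0.5087 0.1933 0.04  ]
20.1 0.0699
110.8 0.0651
bar [0.5074 0.1937 0.108 ] 110.9 0.0579
tooly 17.3
[0.0063 0.003  0.2025]
[0.0071 0.0019 0.1345]
```

Call:
jog_arm --newtons 60 --deltas '[{"gripper": 1,"offset": [0.0067,0.0025,0.02],"rotation": [0,0,-3.2]},{"gripper": 1,"offset": [0,0,0.035],"rotation": [0,0,0]},{"gripper": 1,"offset": [0,0,0.04],"rotation": [0,0,0]},{"gripper": 1,"offset": [0,0,0.035],"rotation": [0,0,0]},{"gripper": 1,"offset": [0,0,0.0205],"rotation": [0,0,0]},{"gripper": 0,"offset": [0,0,0],"rotation": [0,0,0]},{"gripper": 0,"offset": [0,0,0],"rotation": [0,0,0]},{"gripper": 0,"offset": [0,0,0],"rotation": [0,0,0]},{"gripper": 0,"offset": [0,0,0],"rotation": [0,0,0]},{"gripper": 0,"offset": [0,0,0],"rotation": [0,0,0]},{"gripper": 0,"offset": [0,0,0],"rotation": [0,0,0]},{"gripper": 0,"offset": [0,0,0],"rotation": [0,0,0]},{"gripper": 0,"offset": [0,0,0],"rotation": [0,0,0]},{"gripper": 0,"offset": [0,0,0],"rotation": [0,0,0]},{"gripper": 0,"offset": [0,0,0],"rotation": [0,0,0]}]'

```text
clock: 4.05
position: [0.51, 0.1916, 0.0924]
ee_rot: [0.571, 0.821, 0.0, 0.0]
ft_force: [-2.3, -2.4, 6.9]
grip_width: 0.13
grasp_force: 62.9
```

Call:
jog_arm --deltas '[{"gripper": 0,"offset": [0,0,-0.01],"rotation": [0,0,0]},{"gripper": 0,"offset": [0,0,-0.03],"rotation": [0,0,6.3]},{"gripper": 0,"offset": [0,0,-0.03],"rotation": [0,0,6.3]},{"gripper": 0,"offset": [0,0,-0.02],"rotation": [0,0,6.3]},{"gripper": 0,"offset": [0,0,-0.01],"rotation": [0,0,6.3]},{"gripper": 0,"offset": [-0.015,0.004,0],"rotation": [0,0,0]},{"gripper": 0,"offset": [-0.03,0.005,0],"rotation": [0,0,0]},{"gripper": 0,"offset": [-0.036,0.005,0],"rotation": [0,0,0]},{"gripper": 0,"offset": [-0.036,0.005,0],"rotation": [0,0,0]},{"gripper": 0,"offset": [-0.036,0.005,0],"rotation": [0,0,0]},{"gripper": 0,"offset": [-0.036,0.005,0],"rotation": [0,0,0]},{"gripper": 0,"offset": [-0.03,0.005,0],"rotation": [0,0,0]},{"gripper": 0,"offset": [-0.02,0.004,0],"rotation": [0,0,0]},{"gripper": 0,"offset": [-0.01,0.003,0],"rotation": [0,0,0]},{"gripper": 0,"offset": [0,0,0],"rotation": [0,0,0]},{"gripper": 0,"offset": [0,0,0],"rotation": [0,0,0]}]'

```text
clock: 5.65
position: [0.5298, -0.0584, 0.1918]
ee_rot: [0.736, 0.677, 0.0, -0.0]
ft_force: [0.1, 1.2, -4.0]
grip_width: 0.128
grasp_force: 61.4
```

```bash
python3 - <<'E'
from h import *
o=manip.get_obs();print(o["position"].round(4),np.array(o["ee_rot"]).round(4),o["ft_force"].round(1))
t=imaging.camera("top");s=imaging.camera("scene");w=imaging.camera("wrist")
for n,i in zip("tsw",(t,s,w)):cv2.imwrite(f"pics/{n}2.png",i)
a=cv2.resize(t[205:295,235:355],(400,300),interpolation=cv2.INTER_CUBIC)
b=cv2.resize(s[180:285,255:395],(400,300),interpolation=cv2.INTER_CUBIC)
w=cv2.resize(w[120:420,80:480],(400,300))
cv2.imwrite("pics/c2.png",np.vstack([np.hstack([a,b]),np.hstack([w,w*0])]))
E
```

```text
[ 0.5298 -0.0584  0.1918] [ 7.357e-01  6.773e-01  2.000e-04 -3.000e-04] [ 0.1  1.2 -4. ]
```

View pics/c2.png

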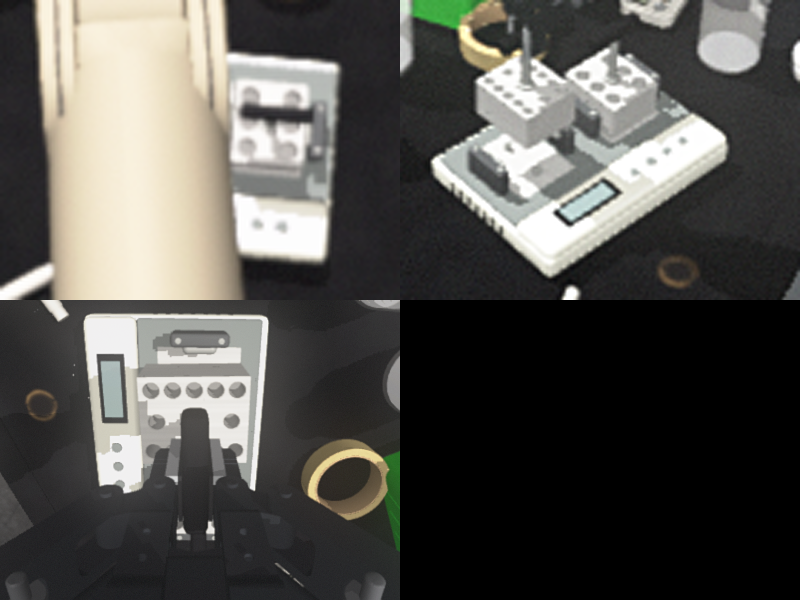

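Wrist panel in native pixels: the far clip spans u 249–310 at v about 157, with the heater's left corners at (164,135) and (348,135). The block's far top edge is at v about 197, u 217–330, and its far hole row at v 210, u 231–317.

```bash
python3 - <<'E'
from h import *
o=manip.get_obs();p0=o["position"];M=R.from_quat(o["ee_rot"]).as_matrix()
im=cv2.imread("pics/w2.png")
f=lambda u,v,z:(M.T@(onz("wrist",u,v,z,o)-p0)).round(4)
fz=p0[2]-.092
for n,u,v,z in[("corn",164,135,.036),("corn",348,135,.036),("clipL",249,158,.067),("clipR",310,157,.067),("holeL",231,210,fz+.04),("holeR",317,210,fz+.04),("edgeL",217,197,fz+.04),("edgeR",330,197,fz+.04),("botL",217,185,fz),("botR",330,185,fz),("barfar",275,229,fz+.108)]:print(n,f(u,v,z))
cv2.imwrite("pics/c3.png",cv2.resize(im[125:265,150:360],(800,533),interpolation=cv2.INTER_CUBIC))
print(np.degrees(np.arctan2(M[1,1],M[0,1])))
E
```

```text
corn [ 0.0622 -0.1009  0.1559]
corn [0.0619 0.0663 0.1559]
clipL [ 0.0449 -0.0212  0.1249]
clipR [0.0458 0.0289 0.1249]
holeL [ 0.0224 -0.027   0.052 ]
holeR [0.0224 0.0262 0.052 ]
edgeL [ 0.0307 -0.0352  0.052 ]
edgeR [0.0307 0.0338 0.052 ]
botL [ 0.0295 -0.0425  0.092 ]
botR [0.0295 0.0407 0.092 ]
barfar [ 0.0351  0.0003 -0.016 ]
-4.678680018682971
```

View pics/c3.png

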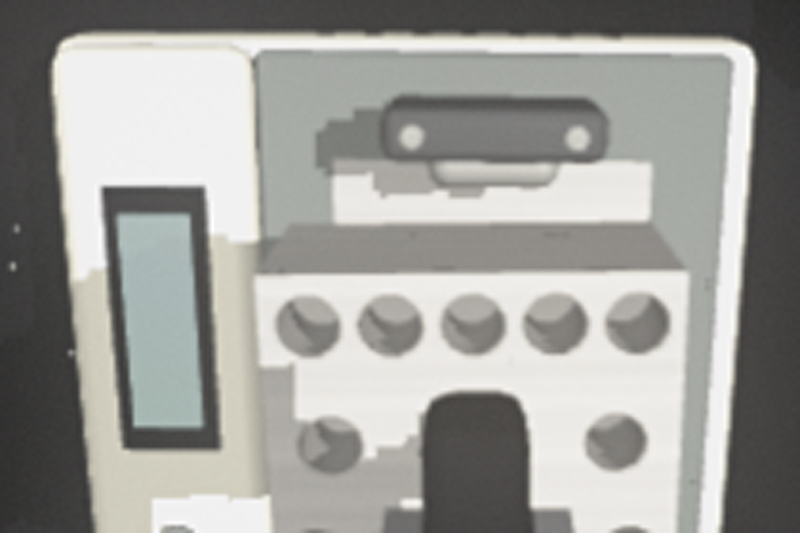

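The crop confirms the bay centre sits about 4 mm to tool +y of the held block, and about 1–2 mm to +x. I'll correct by that and descend in stages.

Call:
jog_arm --deltas '[{"gripper": 0,"offset": [0.0015,0.0035,0.005],"rotation": [0,0,0]},{"gripper": 0,"offset": [0,0,0.015],"rotation": [0,0,0]},{"gripper": 0,"offset": [0,0,0.015],"rotation": [0,0,0]},{"gripper": 0,"offset": [0,0,0.01],"rotation": [0,0,0]},{"gripper": 0,"offset": [0,0,0.005],"rotation": [0,0,0]},{"gripper": 0,"offset": [0,0,0.004],"rotation": [0,0,0]},{"gripper": 0,"offset": [0,0,0.003],"rotation": [0,0,0]},{"gripper": 0,"offset": [0,0,0],"rotation": [0,0,0]}]'

```text
clock: 6.6
position: [0.5334, -0.0588, 0.1347]
ee_rot: [0.736, 0.677, -0.0, 0.0]
ft_force: [0.2, -0.1, -4.9]
grip_width: 0.128
grasp_force: 61.4
```

Call:
jog_arm --deltas '[{"gripper": 0,"offset": [0,0,0.002],"rotation": [0,0,0]},{"gripper": 0,"offset": [0,0,0.002],"rotation": [0,0,0]},{"gripper": 0,"offset": [0,0,0],"rotation": [0,0,0]}]'

```text
clock: 6.9
position: [0.5334, -0.0588, 0.1307]
ee_rot: [0.736, 0.677, 0.0, 0.0]
ft_force: [-0.9, -0.9, -4.5]
grip_width: 0.124
grasp_force: 61.4
```

Call:
jog_arm --deltas '[{"gripper": 0,"offset": [0,0,0.002],"rotation": [0,0,0]},{"gripper": 0,"offset": [0,0,0.001],"rotation": [0,0,0]},{"gripper": 0,"offset": [0,0,0.001],"rotation": [0,0,0]},{"gripper": 0,"offset": [0,0,0],"rotation": [0,0,0]}]'

```text
clock: 7.3
position: [0.5339, -0.0589, 0.1285]
ee_rot: [0.736, 0.677, 0.0, 0.001]
ft_force: [-7.0, -1.8, 12.5]
grip_width: 0.129
grasp_force: 63.9
```

Call:
jog_arm --deltas '[{"gripper": 0.6,"offset": [0,0,0],"rotation": [0,0,0]},{"gripper": 0.6,"offset": [0,0,0],"rotation": [0,0,0]},{"gripper": 0.6,"offset": [0,0,0],"rotation": [0,0,0]},{"gripper": 1,"offset": [0,0,0],"rotation": [0,0,0]},{"gripper": 1,"offset": [0,0,-0.01],"rotation": [0,0,0]},{"gripper": 1,"offset": [0,0,-0.025],"rotation": [0,0,0]},{"gripper": 1,"offset": [0,0,-0.04],"rotation": [0,0,0]},{"gripper": 1,"offset": [0,0,-0.03],"rotation": [0,0,0]},{"gripper": 1,"offset": [0,0,-0.02],"rotation": [0,0,0]},{"gripper": 1,"offset": [0,0,0],"rotation": [0,0,0]}]'

```text
clock: 8.3
position: [0.5348, -0.0585, 0.2556]
ee_rot: [0.736, 0.677, 0.002, 0.002]
ft_force: [-0.0, 0.1, 0.2]
grip_width: 1.0
grasp_force: 0.0
```

```bash
python3 - <<'E'
from h import *
o=manip.get_obs();print(o["position"].round(4),o["ft_force"].round(1),o["joint_pos"].round(2))
s=imaging.camera("scene");w=imaging.camera("wrist")
for n,i in zip("sw",(s,w)):cv2.imwrite(f"pics/{n}3.png",i)
np.save("o3.npy",np.r_[o["position"],o["ee_rot"]])
b=cv2.resize(s[180:285,255:395],(400,300),interpolation=cv2.INTER_CUBIC)
w=cv2.resize(w[120:420,80:480],(400,300))
cv2.imwrite("pics/c4.png",np.hstack([b,w]))
E
```

```text
[ 0.5348 -0.0585  0.2556] [-0.   0.1  0.2] [ 0.5   0.17 -0.53  1.65  0.09  1.34 -0.13]
```

View pics/c4.png

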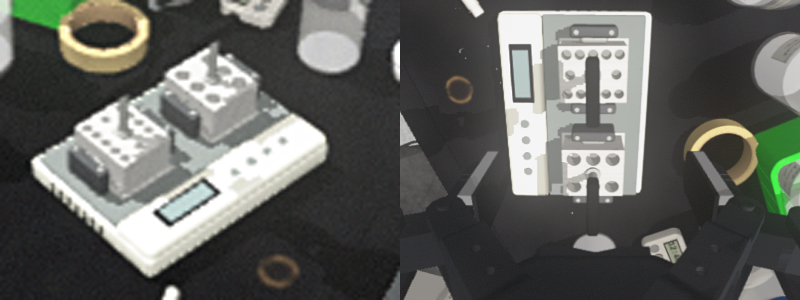

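The loose block sits home, level between its clips. In the wrist view the stuck bar is at native u about 272, v 290–356, and the new bar at u 273, v 176–247.

```bash
python3 - <<'E'
from h import *
a=np.load("o3.npy");o=dict(position=a[:3],ee_rot=a[3:])
f=lambda u,v,z:onz("wrist",u,v,z,o).round(4)
print("stuck",f(272,291,.144),f(272,357,.144),"new",f(273,176,.144),f(273,247,.144))
print("stuck hole rows",f(253,278,.076),f(293,278,.076),f(253,304,.076))
print("corners",f(178,132,.036),f(331,132,.036),f(193,314,.036),f(323,314,.036))
print("bar x scan"); w=cv2.imread("pics/w3.png",0)
for v in(200,230,300,330):
  r=w[v,245:300].astype(int);k=np.where(r<70)[0]+245;print(v,k.min() if len(k) else 0,k.max() if len(k) else 0)
t=imaging.camera("top");cv2.imwrite("pics/t3.png",t)
E
```

```text
stuck [ 0.527  -0.1298  0.144 ] [ 0.5205 -0.2043  0.144 ] new [ 0.5368 -0.0262  0.144 ] [ 0.5316 -0.0871  0.144 ]
stuck hole rows [ 0.5031 -0.153   0.076 ] [ 0.5482 -0.1568  0.076 ] [ 0.4994 -0.1871  0.076 ]
corners [0.4344 0.0119 0.036 ] [ 0.6029 -0.0026  0.036 ] [ 0.412 -0.223  0.036] [ 0.5858 -0.2376  0.036 ]
bar x scan
200 0 0
230 0 0
300 0 0
330 245 299
```

Call:
jog_arm --deltas '[{"gripper": 1,"offset": [0,0,0],"rotation": [0,0,7.5]},{"gripper": 1,"offset": [0,0,0],"rotation": [0,0,7.5]},{"gripper": 1,"offset": [0,0,0],"rotation": [0,0,7.5]},{"gripper": 1,"offset": [0,0,0],"rotation": [0,0,7.5]},{"gripper": 1,"offset": [0,0,0],"rotation": [0,0,7.5]},{"gripper": 1,"offset": [0,0,0],"rotation": [0,0,7.5]},{"gripper": 1,"offset": [0,0,0],"rotation": [0,0,7.5]},{"gripper": 1,"offset": [0,0,0],"rotation": [0,0,7.5]},{"gripper": 1,"offset": [0,0,0],"rotation": [0,0,7.5]},{"gripper": 1,"offset": [0,0,0],"rotation": [0,0,7.5]},{"gripper": 1,"offset": [0,0,0],"rotation": [0,0,7.5]},{"gripper": 1,"offset": [0,0,0],"rotation": [0,0,7.5]},{"gripper": 1,"offset": [0,0.03,0],"rotation": [0,0,0]},{"gripper": 1,"offset": [0,0.04,0.01],"rotation": [0,0,0]},{"gripper": 1,"offset": [-0.001,0.033,0.02],"rotation": [0,0,0]},{"gripper": 1,"offset": [0,0.01,0.015],"rotation": [0,0,0]},{"gripper": 1,"offset": [0,0,0],"rotation": [0,0,0]},{"gripper": 1,"offset": [0,0,0],"rotation": [0,0,0]}]'

```text
clock: 10.25
position: [0.523, -0.1697, 0.2065]
ee_rot: [0.999, -0.041, -0.001, -0.001]
ft_force: [0.8, 1.0, -0.3]
grip_width: 1.0
grasp_force: 0.0
```

```bash
python3 - <<'E'
from h import *
o=manip.get_obs();print(o["position"].round(4),o["joint_pos"].round(2))
M=R.from_quat(o["ee_rot"]).as_matrix();print(M.round(3))
np.save("o4.npy",np.r_[o["position"],o["ee_rot"]])
w=imaging.camera("wrist");cv2.imwrite("pics/w4.png",w)
E
```

```text
[ 0.523  -0.1697  0.2065] [ 0.51  0.21 -0.32  1.7   0.07  1.25 -1.48]
[[ 0.997 -0.083 -0.001]
 [-0.083 -0.997  0.001]
 [-0.001 -0.001 -1.   ]]
```

View pics/w4.png

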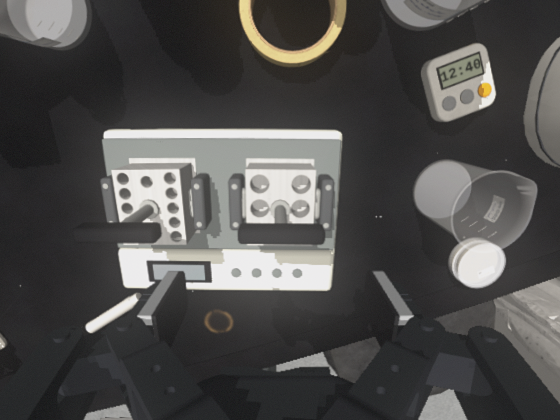

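The wrist view shows the stuck bar level in the picture, from (238,234) to (326,234), between the open fingers.

```bash
python3 - <<'E'
from h import *
a=np.load("o4.npy");o=dict(position=a[:3],ee_rot=a[3:]);M=R.from_quat(a[3:]).as_matrix()
f=lambda u,v,z:(M.T@(onz("wrist",u,v,z,o)-a[:3])).round(4)
print(f(238,233,.144),f(326,233,.144),"clips",f(235,178,.067),f(326,178,.067),"corners",f(103,133,.036),f(341,133,.036))
# rock path: heater-frame (y,z) of TCP relative to pivot
L=.089
def rows(y0,z0,a0,a1,side,n):
    """foot centre y0,z0, lean a0->a1 (deg, + toward heater +y) about edge side(+1=+y)"""
    def edge(y,z,t): return np.array([y+side*.03*np.cos(t),z-side*.03*np.sin(t)])
    E=edge(y0,z0,np.radians(a0));out=[];prev=None
    for ai in np.linspace(a0,a1,n+1):
        t=np.radians(ai);foot=E-np.array([side*.03*np.cos(t),-side*.03*np.sin(t)])
        tcp=foot+L*np.array([np.sin(t),np.cos(t)])
        if prev is not None:
            d=tcp-prev[0];tm=prev[1]
            yl=d@[np.cos(tm),-np.sin(tm)];zl=d@[np.sin(tm),np.cos(tm)]
            out.append((round(-yl*1e3,2),round(-zl*1e3,2)))
        prev=(tcp,t)
    print(a0,a1,side,"tool y,z mm/row",out,"foot",foot.round(4));return foot
f0=rows(0,0,0,12,1,6);f1=rows(*f0,12,-12,-1,12);f2=rows(*f1,-12,12,1,12);f3=rows(*f2,12,0,-1,6)
E
```

```text
[ 0.0037 -0.0244  0.0625] [0.0037 0.0345 0.0624] clips [ 0.026  -0.0351  0.1395] [0.0261 0.0455 0.1394] corners [ 0.0648 -0.166   0.1706] [0.0634 0.063  0.1703]
0 12 1 tool y,z mm/row [(np.float64(-3.12), np.float64(-0.99)), (np.float64(-3.12), np.float64(-0.99)), (np.float64(-3.12), np.float64(-0.99)), (np.float64(-3.12), np.float64(-0.99)), (np.float64(-3.12), np.float64(-0.99)), (np.float64(-3.12), np.float64(-0.99))] foot [0.0007 0.0062]
12 -12 -1 tool y,z mm/row [(np.float64(3.12), np.float64(-0.99)), (np.float64(3.12), np.float64(-0.99)), (np.float64(3.12), np.float64(-0.99)), (np.float64(3.12), np.float64(-0.99)), (np.float64(3.12), np.float64(-0.99)), (np.float64(3.12), np.float64(-0.99)), (np.float64(3.12), np.float64(-0.99)), (np.float64(3.12), np.float64(-0.99)), (np.float64(3.12), np.float64(-0.99)), (np.float64(3.12), np.float64(-0.99)), (np.float64(3.12), np.float64(-0.99)), (np.float64(3.12), np.float64(-0.99))] foot [0.0007 0.0187]
-12 12 1 tool y,z mm/row [(np.float64(-3.12), np.float64(-0.99)), (np.float64(-3.12), np.float64(-0.99)), (np.float64(-3.12), np.float64(-0.99)), (np.float64(-3.12), np.float64(-0.99)), (np.float64(-3.12), np.float64(-0.99)), (np.float64(-3.12), np.float64(-0.99)), (np.float64(-3.12), np.float64(-0.99)), (np.float64(-3.12), np.float64(-0.99)), (np.float64(-3.12), np.float64(-0.99)), (np.float64(-3.12), np.float64(-0.99)), (np.float64(-3.12), np.float64(-0.99)), (np.float64(-3.12), np.float64(-0.99))] foot [0.0007 0.0312]
12 0 -1 tool y,z mm/row [(np.float64(3.12), np.float64(-0.99)), (np.float64(3.12), np.float64(-0.99)), (np.float64(3.12), np.float64(-0.99)), (np.float64(3.12), np.float64(-0.99)), (np.float64(3.12), np.float64(-0.99)), (np.float64(3.12), np.float64(-0.99))] foot [0.0013 0.0374]
```

Call:
jog_arm --newtons 110 --deltas '[{"gripper": 1,"offset": [0.003,0.005,0.01],"rotation": [0,0,0]},{"gripper": 1,"offset": [0,0,0.025],"rotation": [0,0,0]},{"gripper": 1,"offset": [0,0,0.025],"rotation": [0,0,0]},{"gripper": 1,"offset": [0,0,0.0165],"rotation": [0,0,0]},{"gripper": 1,"offset": [0,0,0.005],"rotation": [0,0,0]},{"gripper": 1,"offset": [0,0,0],"rotation": [0,0,0]},{"gripper": 0.4,"offset": [0,0,0],"rotation": [0,0,0]},{"gripper": 0.4,"offset": [0,0,0],"rotation": [0,0,0]},{"gripper": 0.4,"offset": [0,0,0],"rotation": [0,0,0]},{"gripper": 0.4,"offset": [0,0,0],"rotation": [0,0,0]},{"gripper": 0.4,"offset": [0,0,0],"rotation": [0,0,0]},{"gripper": 0.4,"offset": [0,0,0],"rotation": [0,0,0]}]'

```text
clock: 11.5
position: [0.5267, -0.1753, 0.1274]
ee_rot: [0.999, -0.041, 0.001, -0.0]
ft_force: [-3.6, 6.1, 9.3]
grip_width: 0.671
grasp_force: 115.3
```

Call:
jog_arm --deltas '[{"gripper": 0.4,"offset": [0,-0.0031,-0.001],"rotation": [-2,0,0]},{"gripper": 0.4,"offset": [0,-0.0031,-0.001],"rotation": [-2,0,0]},{"gripper": 0.4,"offset": [0,-0.0031,-0.001],"rotation": [-2,0,0]},{"gripper": 0.4,"offset": [0,0,0],"rotation": [0,0,0]},{"gripper": 0.4,"offset": [0,0,0],"rotation": [0,0,0]}]'

```text
clock: 12.0
position: [0.5276, -0.1668, 0.13]
ee_rot: [0.998, -0.042, -0.001, 0.053]
ft_force: [-1.0, 1.6, 6.9]
grip_width: 0.672
grasp_force: 117.4
```

Call:
jog_arm --deltas '[{"gripper": 0.4,"offset": [0,-0.0031,-0.001],"rotation": [-2,0,0]},{"gripper": 0.4,"offset": [0,-0.0031,-0.001],"rotation": [-2,0,0]},{"gripper": 0.4,"offset": [0,-0.0031,-0.001],"rotation": [-2,0,0]},{"gripper": 0.4,"offset": [0,0,0],"rotation": [0,0,0]},{"gripper": 0.4,"offset": [0,0,0],"rotation": [0,0,0]}]'

```text
clock: 12.5
position: [0.5285, -0.1575, 0.1319]
ee_rot: [0.994, -0.042, -0.003, 0.105]
ft_force: [-1.2, -0.1, 8.8]
grip_width: 0.674
grasp_force: 118.1
```

```bash
python3 - <<'E'
from h import *
o=manip.get_obs();print(o["torque"].round(2),o["ft_force"].round(1))
s=imaging.camera("scene");w=imaging.camera("wrist")
cv2.imwrite("pics/s5.png",s);cv2.imwrite("pics/w5.png",w)
b=cv2.resize(s[170:275,265:405],(480,360),interpolation=cv2.INTER_CUBIC)
cv2.imwrite("pics/c5.png",np.hstack([b,cv2.resize(w[100:370,160:400],(320,360))]))
E
```

```text
[0.25 0.31 0.02] [-1.2 -0.1  8.8]
```

View pics/c5.png

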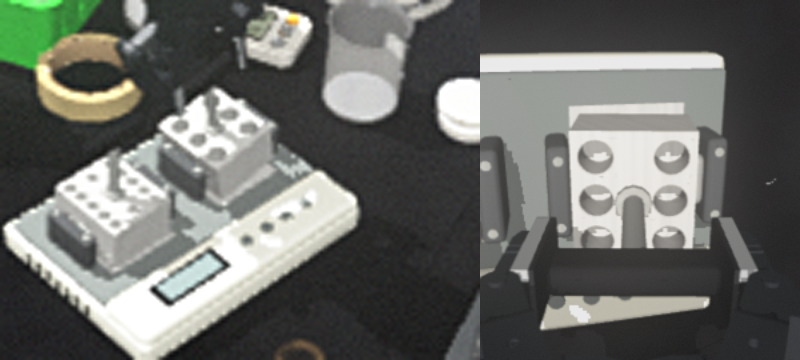

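The block leans with the gripper towards +y by about 12°, the heater is flat, and the grip on the bar ends holds. Now I'll rock it the other way.

Call:
jog_arm --deltas '[{"gripper": 0.4,"offset": [0,0.0031,-0.001],"rotation": [2,0,0]},{"gripper": 0.4,"offset": [0,0.0031,-0.001],"rotation": [2,0,0]},{"gripper": 0.4,"offset": [0,0.0031,-0.001],"rotation": [2,0,0]},{"gripper": 0.4,"offset": [0,0.0031,-0.001],"rotation": [2,0,0]},{"gripper": 0.4,"offset": [0,0.0031,-0.001],"rotation": [2,0,0]},{"gripper": 0.4,"offset": [0,0.0031,-0.001],"rotation": [2,0,0]},{"gripper": 0.4,"offset": [0,0,0],"rotation": [0,0,0]},{"gripper": 0.4,"offset": [0,0,0],"rotation": [0,0,0]}]'

```text
clock: 13.4
position: [0.5257, -0.1747, 0.138]
ee_rot: [0.999, -0.042, 0.0, 0.0]
ft_force: [0.6, 1.0, -5.5]
grip_width: 0.673
grasp_force: 120.1
```

Call:
jog_arm --deltas '[{"gripper": 0.4,"offset": [0,0.0031,-0.001],"rotation": [2,0,0]},{"gripper": 0.4,"offset": [0,0.0031,-0.001],"rotation": [2,0,0]},{"gripper": 0.4,"offset": [0,0.0031,-0.001],"rotation": [2,0,0]},{"gripper": 0.4,"offset": [0,0.0031,-0.001],"rotation": [2,0,0]},{"gripper": 0.4,"offset": [0,0.0031,-0.001],"rotation": [2,0,0]},{"gripper": 0.4,"offset": [0,0.0031,-0.001],"rotation": [2,0,0]},{"gripper": 0.4,"offset": [0,0,0],"rotation": [0,0,0]},{"gripper": 0.4,"offset": [0,0,0],"rotation": [0,0,0]}]'

```text
clock: 14.2
position: [0.5259, -0.1896, 0.1445]
ee_rot: [0.993, -0.04, 0.005, -0.107]
ft_force: [-0.3, 11.7, 16.8]
grip_width: 0.674
grasp_force: 125.3
```

Call:
jog_arm --deltas '[{"gripper": 0.4,"offset": [0,-0.0031,-0.001],"rotation": [-2,0,0]},{"gripper": 0.4,"offset": [0,-0.0031,-0.001],"rotation": [-2,0,0]},{"gripper": 0.4,"offset": [0,-0.0031,-0.001],"rotation": [-2,0,0]},{"gripper": 0.4,"offset": [0,-0.0031,-0.001],"rotation": [-2,0,0]},{"gripper": 0.4,"offset": [0,-0.0031,-0.001],"rotation": [-2,0,0]},{"gripper": 0.4,"offset": [0,-0.0031,-0.001],"rotation": [-2,0,0]},{"gripper": 0.4,"offset": [0,0,0],"rotation": [0,0,0]},{"gripper": 0.4,"offset": [0,0,0],"rotation": [0,0,0]}]'

```text
clock: 15.0
position: [0.5279, -0.1733, 0.1535]
ee_rot: [0.999, -0.04, 0.002, -0.0]
ft_force: [-0.6, 8.0, 14.5]
grip_width: 0.67
grasp_force: 125.6
```

Call:
jog_arm --deltas '[{"gripper": 0.4,"offset": [0,-0.0031,-0.001],"rotation": [-2,0,0]},{"gripper": 0.4,"offset": [0,-0.0031,-0.001],"rotation": [-2,0,0]},{"gripper": 0.4,"offset": [0,-0.0031,-0.001],"rotation": [-2,0,0]},{"gripper": 0.4,"offset": [0,-0.002,-0.001],"rotation": [-1,0,0]},{"gripper": 0.4,"offset": [0,0,0],"rotation": [0,0,0]},{"gripper": 0.4,"offset": [0,0,0],"rotation": [0,0,0]}]'

```text
clock: 15.6
position: [0.527, -0.1658, 0.1549]
ee_rot: [0.997, -0.042, -0.002, 0.062]
ft_force: [1.5, -4.4, 3.4]
grip_width: 0.67
grasp_force: 124.9
```

Call:
jog_arm --deltas '[{"gripper": 0.4,"offset": [0,0.003,-0.001],"rotation": [2,0,0]},{"gripper": 0.4,"offset": [0,0.003,-0.0015],"rotation": [2,0,0]},{"gripper": 0.4,"offset": [0,0.003,-0.0015],"rotation": [2,0,0]},{"gripper": 0.4,"offset": [0,0.0015,-0.001],"rotation": [1,0,0]},{"gripper": 0.4,"offset": [0,0,0],"rotation": [0,0,0]}]'

```text
clock: 16.1
position: [0.5252, -0.1756, 0.1594]
ee_rot: [0.999, -0.043, -0.0, -0.0]
ft_force: [-0.3, -1.0, -3.8]
grip_width: 0.67
grasp_force: 124.5
```

Call:
jog_arm --deltas '[{"gripper": 0.4,"offset": [0,0,-0.003],"rotation": [0,0,0]},{"gripper": 0.4,"offset": [0,0,-0.005],"rotation": [0,0,0]},{"gripper": 0.4,"offset": [0,0,-0.006],"rotation": [0,0,0]},{"gripper": 0.4,"offset": [0,0,-0.004],"rotation": [0,0,0]},{"gripper": 0.4,"offset": [0,0,0],"rotation": [0,0,0]},{"gripper": 0.4,"offset": [0,0,0],"rotation": [0,0,0]},{"gripper": 0.4,"offset": [0,0,0],"rotation": [0,0,0]},{"gripper": 0.4,"offset": [0,0,0],"rotation": [0,0,0]}]'

```text
clock: 16.9
position: [0.5255, -0.1751, 0.1775]
ee_rot: [0.999, -0.042, -0.0, -0.0]
ft_force: [0.1, -0.3, -3.3]
grip_width: 0.675
grasp_force: 124.5
```

```bash
python3 - <<'E'
from h import *
o=manip.get_obs();print(o["position"].round(4),o["ft_force"].round(1))
s=imaging.camera("scene");w=imaging.camera("wrist")
b=cv2.resize(s[170:275,265:405],(480,360),interpolation=cv2.INTER_CUBIC)
cv2.imwrite("pics/c6.png",np.hstack([b,cv2.resize(w[100:370,100:400],(320,360))]))
E
```

```text
[ 0.5255 -0.1751  0.1775] [ 0.1 -0.3 -3.3]
```

View pics/c6.png

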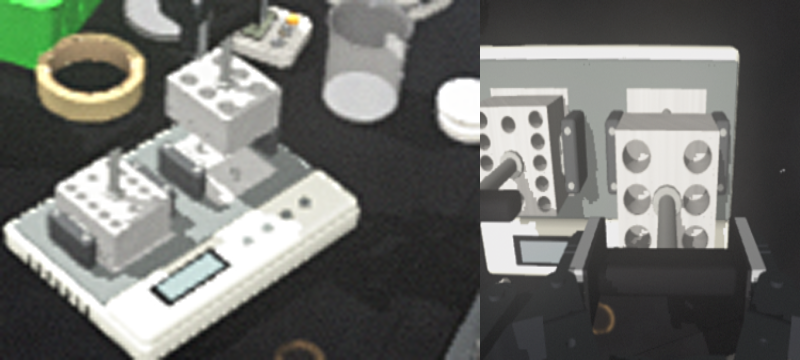

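The stuck block hangs free and upright above its bay, the heater is flat where it stood, and the new block is home. I'll hand in now.

```bash
python3 -c "
from workcell import workorder
print(workorder.hand_in())"
```

```text
the job is handed in; nothing more can be done
None
```

I've handed the job in, with no verdict returned: the new block looks home and let go, and the stuck block is held upright about 5 cm over its bay's plate, clear of the clips, with the heater flat on the bench.

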